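# Register a test-cell base plate against the fixture stops and lock it

### The job

Slide the aluminium cell plate across the grey fixture, without lifting it, until its far edge lies flush against the back stop and its left edge flush against the left stop. Then push the red pad of the slide bolt fully home so that the bolt locks in the plate's notch with the plate still flush against both stops. Leave the two aluminium cans and the phone beside the fixture where they are.

Things in the scene. Friction and masses are not known exactly. Their poses are not given: they have to be found in the camera images.
- jig: The fixture, fixed to the bench, turned up to 0.2 rad: grey base plate with two bright steel stops, a blue bolt guide and a slide bolt. Its frame: +x towards the back stop, +y towards the left stop, z up; origin on the underside. Base: x -110..102, y -265..125 mm, top at z 12. Blue guide over the bolt: x 26..68, y -160..-130, up to z 38.
- stop_corner (a point): Point on the base's top where the contact faces of the back stop (facing -x of the fixture) and the left stop (facing -y) would meet: jig frame (75, 90, 12) mm. Back stop: x 75..97, y -55..78; left stop: y 90..112, x -20..62; both reach z 40. Axes as the fixture's.
- cell_plate: Loose aluminium plate, 100 (x) x 150 (y) x 20 mm (z), about 0.45 kg, white disc on top; lies flat on the fixture, turned up to 0.3 rad. Origin: centre of its underside. Its right end (y = -75 mm) has a notch 20 mm wide (x 12..32), 20 mm deep. Seated, its axes are parallel to the fixture's, its origin at (25, 15, 12) mm in the jig frame. Sliding it takes about 2 to 6 N.
- back_left (a point): Lower corner of the plate at its far left: plate frame (50, 75, 0) mm; seated it is at stop_corner.
- back_right (a point): Lower corner of the plate at its far right: plate frame (50, -75, 0) mm.
- front_left (a point): Lower corner of the plate at its near left: plate frame (-50, 75, 0) mm.
- lock_bolt (a joint): Travel of the slide bolt along the fixture's +y, m: 0 drawn back (starts at 0 to 0.012), 0.075 fully home at a hard stop. Steel bar 14 x 14 mm on the line x = 47 mm of the jig frame; home, its tip is 15 mm inside the notch of a seated plate with 3 mm clearance each side. About 3 N of friction; it stays where it is left.
- bolt_tip (a point): Centre of the bolt's tip: jig frame (47, -120 + travel, 21.5) mm.
- pad_back (a point): Point on the pushing face (facing -y of the fixture) of the bolt's upright red pad: jig frame (47, -245 + travel, 48.5) mm. The pad is 36 mm wide (x), 10 mm thick (y) and reaches from 14.5 to 64.5 mm above the bench.
- can_a: Open aluminium moisture can, 54 mm across, 30 mm high, loose, behind the fixture; leave it alone. Origin at the centre of its underside.
- can_b: Open aluminium moisture can, 56 mm across, 30 mm high, loose, behind the fixture; leave it alone. Origin at the centre of its underside.
- handset: Mobile phone in a white and black case, 132x64x17 mm, loose, left of the fixture; leave it alone. Origin at the centre of its underside.

How it is judged:
On the way, in this order (a step that is already met when the one before it is completed fails the run):
1. the plate lies flat against the back stop and the left stop while the bolt is still drawn back (x of each of back_left, back_right in the frame of jig above 0.0725 m and y of each of back_left, front_left in the frame of jig above 0.0875 m and angle between cell_plate's own z axis and vertical below 0.04 rad and value of joint lock_bolt below 0.055 m), for 0.2 s.
2. the bolt is pushed home (value of joint lock_bolt above 0.071 m), for 0.2 s.
At the end, for the whole second after the job is handed in: The plate lies flat and at rest with its far edge within 2.5 mm of the back stop and its left edge within 2.5 mm of the left stop at both ends of each edge, and the bolt is home to within 4 mm of its 75 mm travel (in the notch) (x of each of back_left, back_right in the frame of jig above 0.0725 m and y of each of back_left, front_left in the frame of jig above 0.0875 m and angle between cell_plate's own z axis and vertical below 0.04 rad and value of joint lock_bolt above 0.071 m and linear speed of cell_plate below 0.01 m/s); the robot touches nothing.
It fails at once if the plate is lifted or tipped off the fixture (z of cell_plate in the frame of jig above 0.022 m or angle between cell_plate's own z axis and vertical above 0.15 rad).
It fails at once if a can or the phone is moved by more than 25 mm (distance of any of can_a, can_b, handset from where it was at the start of the episode above 0.025 m).
It also fails if it takes over 54 s, if anything falls off the work surface, if the arm or the gripper's body presses on something with over 40 N, if the wrist force passes 120 N, or if a joint passes its speed limit or range.

### The arm

A 6-joint arm with a two-finger parallel gripper is mounted at the origin on a cart in front of the work surface, level with it; the furniture and walls round the work are solid. World frame = base frame: x ahead of the robot, y to its left, z up, the work surface at z = 0. Lengths are in m, angles in rad, forces in N, time in s.
With the tool pointing down it reaches from about 0.375 to 0.9 m from the base axis. Payload 3.1 kg.
Tool frame: the origin (TCP) lies on the centre line of the jaws, within the pads' length; the fingertips stand 25 mm ahead of it and the grasp point (between the pads) lies 6 mm ahead of it (manip.tip_extent is the distance from the TCP to the fingertips, in m); z points along the fingers, y is the line along which they close (so a half turn about z gives the same grasp; the last joint's range is limited). The gripper opens to 85 mm and grips with 20 to 120 N. Pads are 22 mm wide; open, the fingers measure 114 mm over their backs; the gripper's body (76 mm by 85 mm) begins 54 mm behind the grasp point. The pads swing forward as they close: fully open they stand 13 mm farther back than shut.
Start: joints at [1.141, 0.527, 1.433, -0, 1.181, -0.178], TCP at [0.156, 0.605, 0.256] pointing down, gripper open.
Joint ranges: [-3.08, 3.08], [-0.75, 2.2], [0.22, 2.44], [-1.43, 4.57], [0, 2.65], [-2.85, 2.85]. Speed limits (rad/s): [2.79, 2.79, 3.14, 3.14, 3.14, 3.14].

### API

Orientations are given as a unit quaternion [x, y, z, w].
In Python, from station import readout, imaging, order, manip gives the robot as it stands.
- The arm moves only by the tool move_arm, never from a script. Its argument "rows" is a list of rows, each a list of 7 numbers: the turn, a rotation vector about the tool's x, y, z in degrees, then the shift along the tool's x, y, z in mm, then the closure, from 0 (fully open) to 1 (shut). A call has 1 to 12 rows; each row is the pose to reach, as a shift and turn from the pose commanded when the call began, along the tool's axes at that moment; what a row does not reach only later rows make up. A row lasts 1/12 s, in which the tool goes at most 41.7 mm and 7.16 degrees, less where a joint would pass 70% of its speed; a pose out of reach is approached as far as the arm can. A call with a gripper value outside its range is refused whole. The fingers move at their own pace and stop on an object; "squeeze" is the grip in N (left out, the last holds). Time passes only in rows, so rows that repeat a pose let the fingers close. It gives the time, the measured TCP pose, the force, the opening and the grip force at its end, in the units of the state.
- readout.sense(): the state, without advancing time (a new reading comes with each control period).
- imaging.snapshot(name): name is "side" or "top" or "wrist"; returns a dict with "img" (384x512x3 uint8, red, green, blue), "z_map" (384x512 float32, m along the optical axis (not along the pixel's ray), 0 where there is no reading), "fovy" (degrees; the focal length in pixels is half the picture's height over the tangent of half this angle, whatever the lens; pixels are square), "cx", "cy" (the principal point, pixels), "rvec" (rotation vector, rad) and "tvec" (3), from world to camera coordinates, as OpenCV has them. Camera axes: x right, y down, z forward; pixel columns grow to the right and rows downward; lengths in m; the calibration is good to about 2 mm. A picture is of the moment at which its call begins.
- order.sign_off(): hands the job in; it is judged then, once.
The state is a dict: "t": time; "q": joint angles; "qd": joint speeds; "tau": joint torques, N m; "tcp_pos": TCP position; "tool_rot": TCP orientation; "force": force on the tool from outside, world axes, zero at the start; "ft_torque": the same for the moment, N m; "finger_gap": opening from 0.0 (shut) to 1.0 (fully open); "gripper_force": force on a finger pad.
Only numpy, scipy, OpenCV 4.12 (cv2) and the standard library are available. Lean on these libraries where they do the work, as an engineer would, in place of code of your own. Each camera call takes 0.05 s, during which the arm holds its last target. There are 200 camera calls.

## Working session

There is one attempt and no reset: what is moved stays moved. The work goes in short steps, Python scripts to look and compute and a tool call to move; the robot and the scene stay as the last step left them, time stands still between calls to the robot, and variables do not carry over. Pictures are saved under pics/ and viewed, at most 10 in all, crops included, and the job is handed in when it is done.

Besides the shell and the picture viewer there is one more tool, called after "Emit:" as name([rows], argument=value, ...), one row to a line, values as JSON. move_arm: Moves the arm, as the interface text tells. Its arguments: {"type":"object","properties":{"rows":{"type":"array"},"squeeze":{"type":"number"}},"required":["rows"]}

```bash
ls; mkdir -p pics
cat > h.py <<'E'
import numpy as np, cv2
from scipy.spatial.transform import Rotation as R
from station import readout, imaging, order, manip
def K(s):
    f=s["img"].shape[0]/2/np.tan(np.radians(s["fovy"])/2); return f,s["cx"],s["cy"]
def world(s):
    f,cx,cy=K(s); z=s["z_map"]; v,u=np.mgrid[:z.shape[0],:z.shape[1]]
    c=np.stack([(u-cx)*z/f,(v-cy)*z/f,z],-1)
    return (c-np.ravel(s["tvec"]))@R.from_rotvec(np.ravel(s["rvec"])).as_matrix()
def save(s,n): cv2.imwrite(n,cv2.cvtColor(s["img"],cv2.COLOR_RGB2BGR))
E
python3 - <<'E'
from h import *
for n in("top","side"):
    s=imaging.snapshot(n); np.savez(n+".npz",**s); save(s,f"pics/{n}0.png"); print(n,s["fovy"],s["rvec"],s["tvec"])
print(readout.sense(),manip.tip_extent)
E
```

```text
pics
top 57.96197921763898 [ 2.16151555 -2.09984183  0.21269634] [0.00826111 0.61448426 0.88850285]
side 50.46760197425142 [ 2.01173603 -0.36263038  0.24425239] [-0.56273036  0.16118237  0.80843112]
{'t': 0.1, 'q': array([ 1.14049111e+00,  5.28416391e-01,  1.43377033e+00, -1.15691390e-05,
        1.18140135e+00, -1.78523754e-01]), 'qd': array([ 0.00128401, -0.00114343, -0.00391365, -0.00285152, -0.00108214,
       -0.0008543 ]), 'tau': array([ 4.84706088e-04, -4.43304455e+01, -1.78587270e+01, -1.72391369e-04,
        3.88439919e-03, -3.65024235e-06]), 'tcp_pos': array([0.15544286, 0.60474799, 0.25540611]), 'tool_rot': array([ 1.25556219e-01,  9.92086005e-01, -9.53439841e-04, -2.93944398e-04]), 'force': array([ 0.29347881,  0.86240394, -0.33935648]), 'ft_torque': array([-0.08843002,  0.00174627, -0.02566689]), 'gripper_force': 0.0, 'finger_gap': 0.99571382265082} 0.025
```

View pics/top0.png

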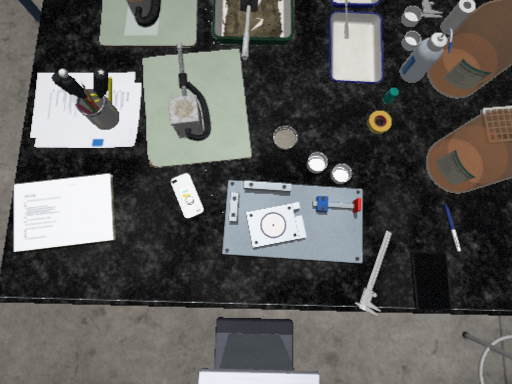

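View pics/side0.png

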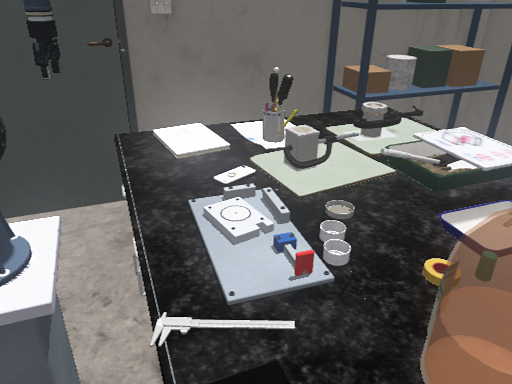

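The top view shows the fixture at about (225-363, 180-262), the plate near (275,225), the red pad at (358,205), the cans behind it at (285,137), (317,162) and (341,174), and the phone at (187,196). The side view shows the same layout. I'll enlarge the fixture next.

Run:
```python
from h import *
s=dict(np.load("top.npz")); W=world(s); im=s["img"]
c=im[170:270,215:375]; cv2.imwrite("pics/topc.png",cv2.cvtColor(cv2.resize(c,None,fx=5,fy=5,interpolation=cv2.INTER_CUBIC),cv2.COLOR_RGB2BGR))
sub=W[150:275,210:380].reshape(-1,3); z=sub[:,2]
for lo,hi in((.008,.016),(.027,.036),(.037,.044)):
    m=(z>lo)&(z<hi); print(lo,m.sum(),np.median(z[m]),cv2.minAreaRect(sub[m][:,:2].astype(np.float32)*1000))
for p in((273,225),(230,245),(267,187),(234,207),(358,203),(320,204),(100,240),(230,183),(222,255),(361,262),(362,186)): print(p,W[p[1],p[0]].round(4))
s=dict(np.load("side.npz"));c=s["img"][175:305,180:335]; cv2.imwrite("pics/sidec.png",cv2.cvtColor(cv2.resize(c,None,fx=4.5,fy=4.5,interpolation=cv2.INTER_CUBIC),cv2.COLOR_RGB2BGR))
```

```text
0.008 7334 0.012295448354989514 ((586.7986450195312, -77.94221496582031), (483.4727478027344, 331.9248352050781), 87.81429290771484)
0.027 2140 0.032219951708183335 ((605.8292236328125, -87.91738891601562), (203.7550048828125, 371.59515380859375), 27.264427185058594)
0.037 707 0.04009497852967271 ((569.3294677734375, -79.86222839355469), (347.084716796875, 169.2360382080078), 87.67845153808594)
(273, 225) [ 0.5369 -0.0293  0.0329]
(230, 245) [0.4799 0.088  0.0117]
(267, 187) [ 0.6411 -0.01    0.0435]
(234, 207) [0.5828 0.0797 0.0399]
(358, 203) [ 0.5996 -0.2554  0.0673]
(320, 204) [ 0.5982 -0.1581  0.0404]
(100, 240) [0.4832 0.4458 0.0177]
(230, 183) [0.6559 0.0949 0.0137]
(222, 255) [ 0.4521  0.11   -0.0016]
(361, 262) [ 0.4434 -0.2771  0.0109]
(362, 186) [ 0.6618 -0.2896  0.0011]
```

View pics/topc.png

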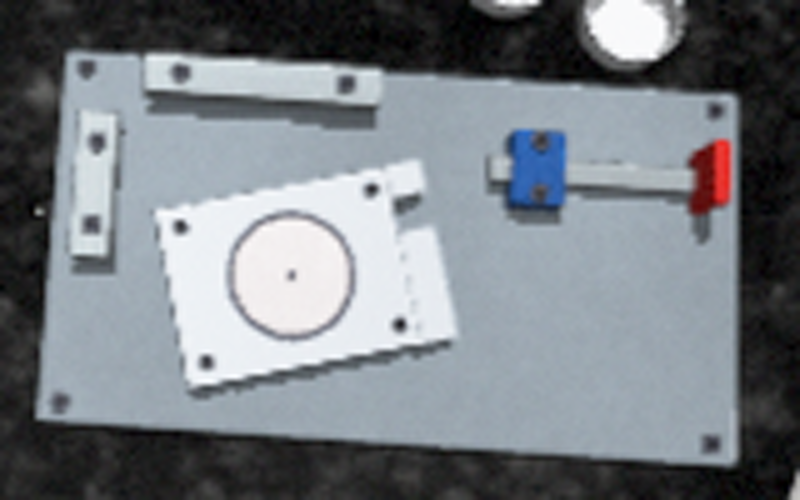

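The crop shows base corners at (67,52), (738,95), (737,466) and (36,420), and plate top corners at (156,211), (190,388), (457,337) and (421,160). The rear edge of the pad's top is at (729,140)-(727,206). I'll fit poses to these.

```bash
cat >> h.py <<'E'
def ray(s,u,v,z):
    f,cx,cy=K(s); M=R.from_rotvec(np.ravel(s["rvec"])).as_matrix().T; o=-M@np.ravel(s["tvec"])
    d=M@np.array([(u-cx)/f,(v-cy)/f,1]); return (o+d*(z-o[2])/d[2])*1000
def fit(a,b): # 2D rigid b=R a+t
    a=np.array(a,float);b=np.array(b,float);ca,cb=a.mean(0),b.mean(0);x,y=a-ca,b-cb
    th=np.arctan2((x[:,0]*y[:,1]-x[:,1]*y[:,0]).sum(),(x*y).sum()); c,n=np.cos(th),np.sin(th);M=np.array([[c,-n],[n,c]])
    t=cb-M@ca; return th,t,(b-(a@M.T+t)).round(1)
E
python3 - <<'E'
from h import *
s=dict(np.load("top.npz"))
def g(l,z): return [ray(s,215+(x+.5)/5-.5,170+(y+.5)/5-.5,z)[:2] for x,y in l]
B=g([(67,52),(738,95),(737,466),(36,420)],.012)
T=g([(147,57),(382,72),(381,104),(147,91),(80,110),(116,113),(108,257),(71,254)],.040)
jb=[(102,125),(102,-265),(-110,-265),(-110,125)]
jt=[(97,78),(97,-55),(75,-55),(75,78),(62,112),(62,90),(-20,90),(-20,112)]
print(fit(jb,B));print(fit(jt,T))
th,t,r=fit(jb+jt,B+T);print("jig",th,t)
P=g([(156,211),(190,388),(457,337),(421,160)],.032)
pth,pt,r=fit([(50,75),(-50,75),(-50,-75),(50,-75)],P);print("plate",pth,pt,r)
M=np.array([[np.cos(th),-np.sin(th)],[np.sin(th),np.cos(th)]])
print("plate in jig",(pt-t)@M,pth-th)
print("pad in jig",[(p-t)@M for p in g([(729,140),(727,206)],.0645)],"tip",[(p-t)@M for p in g([(488,154),(488,180)],.0285)])
W=world(s)
for u,v in((285,137),(317,162),(341,174),(187,196)): print(u,v,W[v,u].round(3))
E
```

```text
(np.float64(-0.035937107486715), array([559.91819306, -18.93180676]), array([[-1.4, -1.2],
       [-0.7,  1.1],
       [ 0.8,  0.4],
       [ 1.2, -0.2]]))
(np.float64(-0.03928240571929001), array([559.49843241, -19.05337224]), array([[-2.4, -0.6],
       [-1.7,  0.6],
       [ 2. ,  0.2],
       [ 0.1, -2.1],
       [-0.1,  0.3],
       [-0.4,  2.2],
       [ 1.2,  0.5],
       [ 1.4, -1.2]]))
jig -0.03639976479246636 [559.75325054 -19.12068742]
plate 0.21606145289668574 [539.4152315  -37.22970893] [[-0.7  0.1]
 [ 0.4 -0.1]
 [ 0.   0.7]
 [ 0.3 -0.6]]
plate in jig [-19.66552859 -18.83716178] 0.2524612176891521
pad in jig [array([  64.20620469, -241.97277299]), array([  27.91082352, -241.14902438])] tip [array([  54.36394908, -117.6024153 ]), array([  39.57798202, -118.08766867])]
285 137 [ 0.804 -0.063  0.002]
317 162 [ 0.731 -0.159 -0.   ]
341 174 [ 0.695 -0.228  0.003]
187 196 [0.613 0.214 0.019]
```

```bash
cat >> h.py <<'E'
TH,T0=-0.0364,np.array([559.75,-19.12])
MJ=np.array([[np.cos(TH),-np.sin(TH)],[np.sin(TH),np.cos(TH)]])
def here():
    s=readout.sense(); p=s["tcp_pos"]*1000; Q=R.from_quat(s["tool_rot"]); ty=Q.as_matrix()[:,1]
    print("t",s["t"],"jig",((p[:2]-T0)@MJ).round(1),"z",p[2].round(1),"world",p.round(1),"yaw-jig deg",np.degrees(np.arctan2(-ty[0],ty[1])-TH).round(2),"F jig",(s["force"][:2]@MJ).round(1),s["force"][2].round(1),"gap",round(s["finger_gap"],2),"q",s["q"].round(2))
    return p,Q
def plan(x,y,z,yaw=0):
    p,Q=here(); a=TH+np.radians(yaw); tx=np.array([-np.cos(a),-np.sin(a),0]);ty=np.array([-np.sin(a),np.cos(a),0])
    G=R.from_matrix(np.stack([tx,ty,[0,0,-1.]],1)); w=np.r_[T0+MJ@[x,y],z]
    print("->",(Q.inv()*G).as_rotvec(degrees=True).round(1),Q.inv().apply(w-p).round(1),w.round(1))
E
python3 - <<'E'
from h import *
plan(-130,-15,120); plan(-120,300,250)
E
```

```text
t 0.1 jig [-426.7  608.7] z 255.4 world [155.4 604.7 255.4] yaw-jig deg -12.34 F jig [0.3 0.9] -0.3 gap 1.0 q [ 1.14  0.53  1.43 -0.    1.18 -0.18]
-> [ -0.1  -0.  -12.3] [-423.2 -545.6  136.3] [429.3 -29.4 120. ]
t 0.1 jig [-426.7  608.7] z 255.4 world [155.4 604.7 255.4] yaw-jig deg -12.34 F jig [0.3 0.9] -0.3 gap 1.0 q [ 1.14  0.53  1.43 -0.    1.18 -0.18]
-> [ -0.1  -0.  -12.3] [-365.6 -236.     5.7] [450.7 285.  250. ]
```

Emit:
move_arm([
  [0, 0, -6, -40, -20, 0, 0.4],
  [0, 0, -12.3, -160, -100, 0, 0.4],
  [0, 0, -12.3, -250, -160, 0, 0.4],
  [0, 0, -12.3, -330, -230, 10, 0.4],
  [0, 0, -12.3, -366, -260, 20, 0.4],
  [0, 0, -12.3, -366, -260, 30, 0.4],
  [0, 0, -12.3, -366, -260, 30, 0.4],
  [0, 0, -12.3, -366, -260, 30, 0.4],
  [0, 0, -12.3, -366, -260, 30, 0.4],
  [0, 0, -12.3, -366, -260, 30, 0.4],
  [0, 0, -12.3, -366, -260, 30, 0.4],
  [0, 0, -12.3, -366, -260, 30, 0.4],
])

```text
t: 1.1
tcp_pos: [0.4495, 0.2578, 0.2256]
tool_rot: [0.022, 1.0, -0.001, 0.001]
force: [-0.6, 0.1, -1.4]
finger_gap: 0.599
gripper_force: 0.0
```

Run:
```python
from h import *
plan(-130,-15,120)
```

```text
t 1.1 jig [-120.3  272.8] z 225.6 world [449.5 257.8 225.6] yaw-jig deg -0.4 F jig [-0.6  0.1] -1.4 gap 0.6 q [ 0.31  0.43  1.73 -0.    0.98 -1.22]
-> [-0.1  0.1 -0.4] [   7.9 -287.6  106.1] [429.3 -29.4 120. ]
```

Emit:
move_arm([
  [0, 0, -0.4, 4, -40, 10, 0.4],
  [0, 0, -0.4, 8, -120, 40, 0.4],
  [0, 0, -0.4, 8, -200, 80, 0.4],
  [0, 0, -0.4, 8, -288, 106, 0.4],
  [0, 0, -0.4, 8, -288, 106, 0.4],
  [0, 0, -0.4, 8, -288, 106, 0.4],
  [0, 0, -0.4, 8, -288, 106, 0.4],
  [0, 0, -0.4, 8, -288, 106, 0.4],
  [0, 0, -0.4, 8, -288, 106, 0.4],
  [0, 0, -0.4, 8, -288, 106, 0.4],
  [0, 0, -0.4, 8, -288, 106, 0.4],
])

```text
t: 2.02
tcp_pos: [0.4264, -0.0243, 0.1205]
tool_rot: [0.015, 1.0, 0.0, -0.0]
force: [0.4, -0.1, -0.5]
finger_gap: 0.598
gripper_force: 0.0
```

Run:
```python
from h import *
plan(-130,-15,42)
s=imaging.snapshot("side"); save(cv2 and s,"pics/s1f.png")
c=s["img"][100:340,80:400]; cv2.imwrite("pics/s1.png",cv2.cvtColor(cv2.resize(c,None,fx=2.5,fy=2.5,interpolation=cv2.INTER_CUBIC),cv2.COLOR_RGB2BGR))
W=world(s); Wj=(W[...,:2]*1000-T0)@MJ; z=W[...,2]*1000
m=(s["z_map"]>0)&(abs(Wj[...,0]+130)<40)&(abs(Wj[...,1]+15)<90)&(z>50)&(z<140)
for h in range(70,140,6):
    k=m&(z>=h)&(z<h+6)
    if k.sum(): print(h,k.sum(),Wj[k].min(0).round(),Wj[k].max(0).round())
```

```text
t 2.0167 jig [-133.  -10.] z 120.5 world [426.4 -24.3 120.5] yaw-jig deg 0.38 F jig [ 0.4 -0. ] -0.5 gap 0.6 q [-0.32  0.53  2.04  0.    0.58 -1.86]
-> [ 0.  -0.   0.4] [-3.  -5.  78.5] [429.3 -29.4  42. ]
94 8 [-142.  -42.] [-127.   19.]
100 24 [-145.  -47.] [-125.   18.]
106 35 [-146.  -51.] [-124.   22.]
112 34 [-146.  -51.] [-124.   20.]
118 38 [-146.  -50.] [-124.   19.]
124 41 [-146.  -52.] [-123.   17.]
130 30 [-145.  -51.] [-124.   17.]
136 8 [-146.  -51.] [-129.   20.]
```

View pics/s1.png

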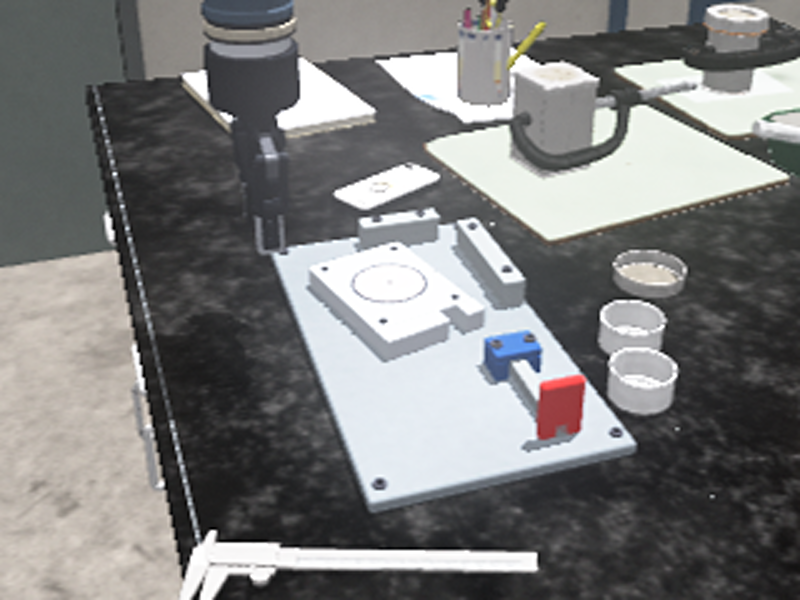

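The side view shows the fingers upright at crop (270,240), just outside the front-left of the base. Their depth gives tips at z≈95, which matches a tip extent of 25 mm.

Emit:
move_arm([
  [0, 0, 0.4, 0, -5, 39, 0.4],
  [0, 0, 0.4, 0, -5, 70, 0.4],
  [0, 0, 0.4, 0, -5, 78, 0.4],
  [0, 0, 0.4, 0, -5, 78, 0.4],
  [0, 0, 0.4, 0, -5, 78, 0.4],
  [0, 0, 0.4, -10, -5, 78, 0.4],
  [0, 0, 0.4, -18, -5, 78, 0.4],
  [0, 0, 0.4, -25, -5, 78, 0.4],
  [0, 0, 0.4, -32, -5, 78, 0.4],
  [0, 0, 0.4, -36, -5, 78, 0.4],
  [0, 0, 0.4, -40, -5, 78, 0.4],
  [0, 0, 0.4, -40, -5, 78, 0.4],
])

```text
t: 3.07
tcp_pos: [0.4677, -0.0317, 0.0426]
tool_rot: [0.018, 1.0, -0.0, 0.001]
force: [0.0, -0.1, -0.4]
finger_gap: 0.601
gripper_force: 0.0
```

Run:
```python
from h import *
plan(-42,-15,42)
```

```text
t 3.0667 jig [-91.6 -15.9] z 42.6 world [467.7 -31.7  42.6] yaw-jig deg -0.03 F jig [ 0.  -0.1] -0.4 gap 0.6 q [-0.31  0.72  1.97  0.    0.45 -1.84]
-> [-0.   0.1 -0. ] [-49.6   0.9   0.7] [517.2 -32.6  42. ]
```

Emit:
move_arm([
  [0, 0, 0, -4, 1, 0, 0.4],
  [0, 0, 0, -8, 1, 0, 0.4],
  [0, 0, 0, -12, 1, 0, 0.4],
  [0, 0, 0, -16, 1, 0, 0.4],
  [0, 0, 0, -20, 1, 0, 0.4],
  [0, 0, 0, -24, 1, 0, 0.4],
  [0, 0, 0, -28, 1, 0, 0.4],
  [0, 0, 0, -32, 1, 0, 0.4],
  [0, 0, 0, -36, 1, 0, 0.4],
  [0, 0, 0, -40, 1, 0, 0.4],
  [0, 0, 0, -43, 1, 0, 0.4],
  [0, 0, 0, -43, 1, 0, 0.4],
])

```text
t: 4.07
tcp_pos: [0.5109, -0.0323, 0.0424]
tool_rot: [0.019, 1.0, -0.0, 0.001]
force: [0.4, 0.3, -0.5]
finger_gap: 0.602
gripper_force: 0.0
```

Run:
```python
from h import *
plan(-36,-15,42)
s=imaging.snapshot("side")
c=s["img"][150:310,150:350]; cv2.imwrite("pics/s2.png",cv2.cvtColor(cv2.resize(c,None,fx=3.5,fy=3.5,interpolation=cv2.INTER_CUBIC),cv2.COLOR_RGB2BGR))
```

```text
t 4.0667 jig [-48.3 -15. ] z 42.4 world [510.9 -32.3  42.4] yaw-jig deg -0.04 F jig [0.3 0.3] -0.5 gap 0.6 q [-0.28  0.74  1.86  0.    0.54 -1.82]
-> [-0.   0.1 -0. ] [-12.3  -0.    0.4] [523.2 -32.8  42. ]
```

View pics/s2.png

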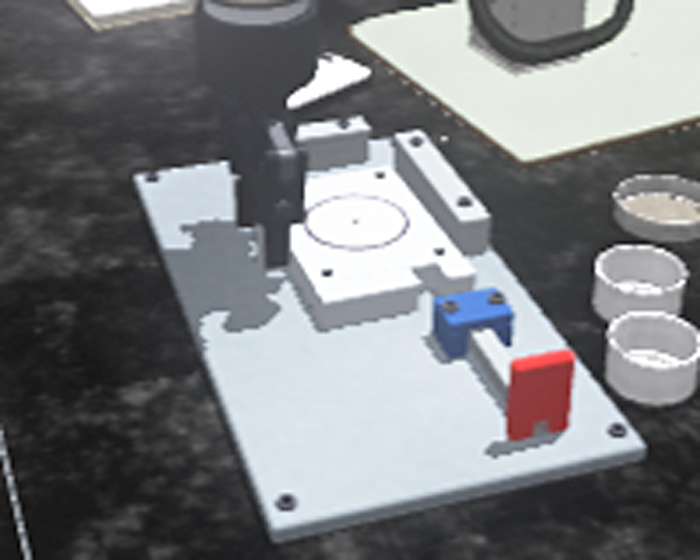

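The plate is square with the fixture, with its near edge against both fingers at crop (285,250). About 12 mm still separates it from the back stop.

Emit:
move_arm([
  [0, 0, 0, -3, 0, 0, 0.4],
  [0, 0, 0, -6, 0, 0, 0.4],
  [0, 0, 0, -9, 0, 0, 0.4],
  [0, 0, 0, -11, 0, 0, 0.4],
  [0, 0, 0, -12, 0, 0, 0.4],
  [0, 0, 0, -12, 0, 0, 0.4],
  [0, 0, 0, -12, 0, 0, 0.4],
])

```text
t: 4.7
tcp_pos: [0.5222, -0.0326, 0.0423]
tool_rot: [0.019, 1.0, -0.0, 0.001]
force: [-0.5, -0.2, -0.7]
finger_gap: 0.602
gripper_force: 0.3
```

Emit:
move_arm([
  [0, 0, 0, -1, 0, 0, 0.4],
  [0, 0, 0, -2, 0, 0, 0.4],
  [0, 0, 0, -2, 0, 0, 0.4],
  [0, 0, 0, -2, 0, 0, 0.4],
])

```text
t: 5.03
tcp_pos: [0.5232, -0.0325, 0.0423]
tool_rot: [0.019, 1.0, 0.0, -0.0]
force: [-1.9, -0.5, 0.3]
finger_gap: 0.601
gripper_force: 1.3
```

Emit:
move_arm([
  [0, 0, 0, -1, 0, 0, 0.4],
  [0, 0, 0, -2, 0, 0, 0.4],
  [0, 0, 0, -2, 0, 0, 0.4],
  [0, 0, 0, -2, 0, 0, 0.4],
])

```text
t: 5.37
tcp_pos: [0.5241, -0.0324, 0.0423]
tool_rot: [0.019, 1.0, 0.0, -0.002]
force: [-5.3, -0.3, 3.4]
finger_gap: 0.603
gripper_force: 2.6
```

Run:
```python
from h import *
here()
```

```text
t 5.3667 jig [-35.2 -14.6] z 42.3 world [524.1 -32.4  42.3] yaw-jig deg -0.04 F jig [-5.3 -0.5] 3.4 gap 0.6 q [-0.27  0.75  1.83 -0.    0.57 -1.81]
```

Contact with the back stop shows as rising force at x = -35, as expected. Next I back off, lift, close the fingers and move to the plate's right side.

Emit:
move_arm([
  [0, 0, 0, 10, 0, 0, 0.4],
  [0, 0, 0, 25, 0, 0, 0.4],
  [0, 0, 0, 25, 0, -20, 0.5],
  [0, 0, 0, 25, 0, -60, 0.8],
  [0, 0, 0, 25, -30, -65, 1],
  [0, 0, 0, 10, -70, -65, 1],
  [0, 0, 0, -20, -105, -65, 1],
  [0, 0, 0, -44, -106, -65, 1],
  [0, 0, 0, -44, -106, -65, 1],
  [0, 0, 0, -44, -106, -65, 1],
  [0, 0, 0, -44, -106, -65, 1],
  [0, 0, 0, -44, -106, -65, 1],
])

```text
t: 6.37
tcp_pos: [0.5645, -0.1391, 0.107]
tool_rot: [0.018, 1.0, 0.0, -0.001]
force: [0.2, 0.7, -0.2]
finger_gap: 0.002
gripper_force: 0.0
```

Run:
```python
from h import *
plan(8,-121,50)
s=imaging.snapshot("side"); save(s,"pics/s3f.png"); W=world(s); Wj=(W[...,:2]*1000-T0)@MJ; z=W[...,2]*1000; ok=s["z_map"]>0
m=ok&(abs(Wj[...,0]-8)<30)&(abs(Wj[...,1]+121)<40)&(z>60)&(z<130)
for h in range(60,120,6):
    k=m&(z>=h)&(z<h+6)
    if k.sum(): print(h,k.sum(),Wj[k].min(0).round(),Wj[k].max(0).round())
k=ok&(z>29)&(z<34)&(abs(Wj[...,0]-20)<45)&(Wj[...,1]>-115)&(Wj[...,1]<80); print("plate",Wj[k].min(0),Wj[k].max(0)); 
c=s["img"][120:300,170:340]; cv2.imwrite("pics/s3.png",cv2.cvtColor(cv2.resize(c,None,fx=3.3,fy=3.3,interpolation=cv2.INTER_CUBIC),cv2.COLOR_RGB2BGR))
```

```text
t 6.3667 jig [   9.1 -119.8] z 107.0 world [ 564.5 -139.1  107. ] yaw-jig deg 0.0 F jig [0.2 0.7] -0.2 gap 0.0 q [-0.43  0.68  1.66  0.    0.81 -1.97]
-> [ 0.  -0.1  0. ] [ 1.  -1.3 57. ] [ 563.3 -140.3   50. ]
78 6 [   2. -128.] [  15. -125.]
84 19 [  -3. -132.] [  16. -115.]
90 30 [  -4. -134.] [  14. -114.]
96 28 [  -4. -134.] [  19. -116.]
102 35 [  -4. -134.] [  19. -115.]
108 35 [  -4. -134.] [  19. -113.]
114 26 [  -5. -134.] [  14. -112.]
plate [ -24.97677538 -107.52127136] [64.94819285 46.32609327]
```

View pics/s3.png

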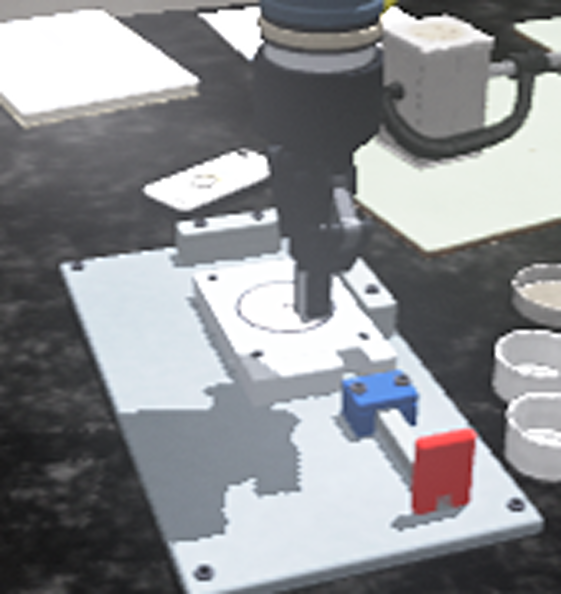

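The plate's near and far edges are square to the stops. Its right edge is at jig y ≈ -106 and its near edge at x = -25, so it is flush at the back. The fingers must come down further right, around y = -134.

Emit:
move_arm([
  [0, 0, 0, 4, -14, 0, 1],
  [0, 0, 0, 4, -14, 0, 1],
  [0, 0, 0, 4, -14, 30, 1],
  [0, 0, 0, 4, -14, 55, 1],
  [0, 0, 0, 4, -14, 63, 1],
  [0, 0, 0, 4, -14, 63, 1],
  [0, 0, 0, 4, -14, 63, 1],
  [0, 0, 0, 4, -14, 63, 1],
])

```text
t: 7.08
tcp_pos: [0.5618, -0.1541, 0.0454]
tool_rot: [0.018, 1.0, -0.0, 0.001]
force: [-0.3, -0.1, 0.5]
finger_gap: 0.001
gripper_force: 0.0
```

Run:
```python
from h import *
here()
```

```text
t 7.0833 jig [   6.9 -134.8] z 45.4 world [ 561.8 -154.1   45.4] yaw-jig deg -0.03 F jig [-0.3 -0.1] 0.5 gap 0.0 q [-0.46  0.78  1.68  0.    0.68 -1.99]
```

Emit:
move_arm([
  [0, 0, 0, 0, 6, 0, 1],
  [0, 0, 0, 0, 12, 0, 1],
  [0, 0, 0, 0, 16, 0, 1],
  [0, 0, 0, 0, 20, 0, 1],
  [0, 0, 0, 0, 24, 0, 1],
  [0, 0, 0, -3, 28, 0, 1],
  [0, 0, 0, -6, 32, 0, 1],
  [0, 0, 0, -9, 36, 0, 1],
  [0, 0, 0, -12, 40, 0, 1],
  [0, 0, 0, -14, 44, 0, 1],
  [0, 0, 0, -14, 48, 0, 1],
  [0, 0, 0, -14, 52, 0, 1],
])

```text
t: 8.08
tcp_pos: [0.5765, -0.1021, 0.0441]
tool_rot: [0.019, 1.0, 0.0, -0.001]
force: [-2.3, -3.0, -1.3]
finger_gap: -0.003
gripper_force: 1.3
```

```bash
cat > pl.py <<'E'
from h import *
here(); s=imaging.snapshot("side"); save(s,"pics/cur.png"); W=world(s); Wj=(W[...,:2]*1000-T0)@MJ; z=W[...,2]*1000
k=(s["z_map"]>0)&(z>29)&(z<34)&(abs(Wj[...,0]-20)<45)&(Wj[...,1]>-110)&(Wj[...,1]<88); print("plate",Wj[k].min(0).round(1),Wj[k].max(0).round(1))
for a in (-15,0,55): 
    q=k&(abs(Wj[...,0]-a)<5); print(a,Wj[q][:,1].min().round(1),Wj[q][:,1].max().round(1))
for b in (-40,-20,20,50):
    q=k&(abs(Wj[...,1]-b)<5); print("y",b,Wj[q][:,0].min().round(1),Wj[q][:,0].max().round(1)) if q.any() else 0
E
python3 pl.py
```

```text
t 8.0833 jig [ 19.7 -82.3] z 44.1 world [ 576.5 -102.1   44.1] yaw-jig deg -0.04 F jig [-2.2 -3.1] -1.3 gap -0.0 q [-0.37  0.78  1.67 -0.    0.69 -1.9 ]
plate [-25.  -96.5] [64.8 87.7]
-15 -70.0 81.4
0 -70.7 82.0
55 -70.2 -53.7
y -40 -23.3 19.7
y -20 -24.4 20.7
y 20 -24.3 27.7
y 50 -23.9 34.6
```

Left edge is at y ≈ 82, with about 8 mm to go.

Emit:
move_arm([
  [0, 0, 0, 0, 3, 0, 1],
  [0, 0, 0, 0, 5, 0, 1],
  [0, 0, 0, 0, 7, 0, 1],
  [0, 0, 0, 0, 8, 0, 1],
  [0, 0, 0, 0, 9, 0, 1],
  [0, 0, 0, 0, 9, 0, 1],
  [0, 0, 0, 0, 9, 0, 1],
])

```text
t: 8.72
tcp_pos: [0.5778, -0.0934, 0.0445]
tool_rot: [0.019, 1.0, 0.0, 0.001]
force: [0.4, 1.0, 1.1]
finger_gap: 0.007
gripper_force: 0.0
```

```bash
python3 pl.py
```

```text
t 8.7167 jig [ 20.7 -73.6] z 44.5 world [577.8 -93.4  44.5] yaw-jig deg -0.07 F jig [0.4 1. ] 1.1 gap 0.01 q [-0.35  0.78  1.67  0.    0.69 -1.89]
plate [-25. -88.] [63.9 87.9]
-15 -60.5 87.9
0 -61.7 84.2
55 -60.7 -45.1
y -40 -24.0 63.7
y -20 -24.4 24.0
y 20 -23.8 26.8
y 50 -23.3 34.1
```

Force is near zero, so I'll press on in small steps until the stop reacts.

Emit:
move_arm([
  [0, 0, 0, 0, 1, 0, 1],
  [0, 0, 0, 0, 1.5, 0, 1],
  [0, 0, 0, 0, 2, 0, 1],
  [0, 0, 0, 0, 2, 0, 1],
  [0, 0, 0, 0, 2, 0, 1],
])

```text
t: 9.18
tcp_pos: [0.5779, -0.0921, 0.0445]
tool_rot: [0.019, 1.0, -0.0, 0.001]
force: [0.6, -4.2, 0.5]
finger_gap: -0.0
gripper_force: 1.7
```

Emit:
move_arm([
  [0, 0, 0, 0, 1, 0, 1],
  [0, 0, 0, 0, 1.5, 0, 1],
  [0, 0, 0, 0, 2, 0, 1],
  [0, 0, 0, 0, 2, 0, 1],
  [0, 0, 0, 0, 2, 0, 1],
])

```text
t: 9.6
tcp_pos: [0.578, -0.0918, 0.0446]
tool_rot: [0.018, 1.0, -0.002, 0.001]
force: [-1.5, -8.7, 0.5]
finger_gap: 0.003
gripper_force: 4.7
```

Firm against the left stop (8.7 N for 0.3 mm). I'll back off and press the near edge again to make sure it is flush at the back.

Emit:
move_arm([
  [0, 0, 0, 0, 1.5, 0, 1],
  [0, 0, 0, 0, 1.5, 0, 1],
  [0, 0, 0, 0, -6, 0, 1],
  [0, 0, 0, 0, -18, 0, 1],
  [0, 0, 0, 0, -18, -30, 1],
  [0, 0, 0, 0, -18, -60, 0.8],
  [0, 0, 0, 30, 10, -60, 0.4],
  [0, 0, 0, 60, 40, -60, 0.4],
  [0, 0, 0, 81, 75, -60, 0.4],
  [0, 0, 0, 81, 87, -60, 0.4],
  [0, 0, 0, 81, 87, -60, 0.4],
  [0, 0, 0, 81, 87, -60, 0.4],
])

```text
t: 10.6
tcp_pos: [0.5004, 0.0008, 0.1045]
tool_rot: [0.018, 1.0, -0.0, 0.001]
force: [-0.0, -0.1, 0.4]
finger_gap: 0.598
gripper_force: 0.0
```

```bash
python3 - <<'E'
from h import *
plan(-60,12,42)
E
python3 pl.py
```

```text
t 10.6 jig [-60.1  17.8] z 104.5 world [500.4   0.8 104.5] yaw-jig deg 0.06 F jig [-0.  -0.2] 0.4 gap 0.6 q [-0.22  0.61  1.87  0.    0.66 -1.76]
-> [-0.   0.1  0.1] [ 0.  -5.8 62.5] [500.2  -4.9  42. ]
t 10.6 jig [-60.1  17.8] z 104.5 world [500.4   0.8 104.5] yaw-jig deg 0.06 F jig [-0.  -0.2] 0.4 gap 0.6 q [-0.22  0.61  1.87  0.    0.66 -1.76]
plate [-25.  -62.8] [64.9 88. ]
-15 -62.8 86.4
0 -60.2 87.9
55 -59.6 87.8
y -40 -24.7 63.9
y -20 -24.1 64.4
y 20 -24.2 64.5
y 50 -22.8 63.9
```

Fingers are at x = -49 (front face) and clear of the plate. Down, then push +x to about -35.

Emit:
move_arm([
  [0, 0, 0, 0, -4, 40, 0.4],
  [0, 0, 0, 0, -4, 62, 0.4],
  [0, 0, 0, 0, -4, 62, 0.4],
  [0, 0, 0, -8, -4, 62, 0.4],
  [0, 0, 0, -15, -4, 62, 0.4],
  [0, 0, 0, -20, -4, 62, 0.4],
  [0, 0, 0, -23, -4, 62, 0.4],
  [0, 0, 0, -25, -4, 62, 0.4],
  [0, 0, 0, -26, -4, 62, 0.4],
  [0, 0, 0, -27, -4, 62, 0.4],
  [0, 0, 0, -28, -4, 62, 0.4],
  [0, 0, 0, -28, -4, 62, 0.4],
])

```text
t: 11.65
tcp_pos: [0.5251, -0.0042, 0.0424]
tool_rot: [0.018, 1.0, 0.0, -0.003]
force: [-5.3, -0.1, 4.8]
finger_gap: 0.604
gripper_force: 2.6
```

Run:
```python
from h import *
here()
```

```text
t 11.65 jig [-35.1  13.7] z 42.4 world [525.1  -4.2  42.4] yaw-jig deg -0.03 F jig [-5.2 -0.3] 4.8 gap 0.6 q [-0.22  0.75  1.82 -0.    0.57 -1.75]
```

Emit:
move_arm([
  [0, 0, 0, -2, 0, 0, 0.4],
  [0, 0, 0, -3, 0, 0, 0.4],
  [0, 0, 0, -3, 0, 0, 0.4],
  [0, 0, 0, 0, 0, 0, 0.4],
  [0, 0, 0, 12, 0, 0, 0.4],
  [0, 0, 0, 20, 0, 0, 0.4],
  [0, 0, 0, 20, 0, -35, 0.5],
  [0, 0, 0, 20, 0, -75, 0.8],
  [0, 0, 0, 20, -25, -95, 1],
  [0, 0, 0, 0, -60, -95, 1],
  [0, 0, 0, -20, -95, -95, 1],
  [0, 0, 0, -30, -110, -95, 1],
])

```text
t: 12.65
tcp_pos: [0.5575, -0.1204, 0.1391]
tool_rot: [0.019, 1.0, -0.002, 0.004]
force: [0.1, -0.2, 0.5]
finger_gap: -0.003
gripper_force: 0.0
```

```bash
python3 pl.py
python3 - <<'E'
from h import *
plan(47,-272,130)
E
```

```text
t 12.65 jig [   1.4 -101.3] z 139.1 world [ 557.5 -120.4  139.1] yaw-jig deg -0.14 F jig [ 0.1 -0.2] 0.5 gap -0.0 q [-0.41  0.61  1.68 -0.    0.84 -1.94]
plate [-24.9 -61.2] [64.8 88. ]
-15 -60.3 86.9
0 -60.9 88.0
55 -59.4 30.3
y -40 -24.9 64.5
y -20 -22.6 63.5
y 20 -24.1 64.8
y 50 -24.8 38.5
t 12.7 jig [   3.1 -103.1] z 138.8 world [ 559.1 -122.2  138.8] yaw-jig deg -0.23 F jig [ 2.5 -0.8] 0.6 gap 0.0 q [-0.41  0.61  1.68 -0.    0.84 -1.94]
-> [-0.3  0.6 -0.2] [ -44.5 -168.7   10.2] [ 596.8 -292.7  130. ]
```

Emit:
move_arm([
  [0, 0, 0, -12, -40, 0, 1],
  [0, 0, 0, -25, -80, 0, 1],
  [0, 0, 0, -38, -120, 0, 1],
  [0, 0, 0, -46, -160, 0, 1],
  [0, 0, 0, -46, -170, 0, 1],
  [0, 0, 0, -46, -170, 0, 1],
  [0, 0, 0, -46, -170, 0, 1],
  [0, 0, 0, -46, -170, 0, 1],
])

```text
t: 13.37
tcp_pos: [0.5923, -0.2851, 0.1368]
tool_rot: [0.018, 1.0, 0.001, -0.001]
force: [0.3, 0.5, 0.3]
finger_gap: 0.001
gripper_force: 0.0
```

Run:
```python
from h import *
plan(47,-272,60)
s=imaging.snapshot("side"); W=world(s); Wj=(W[...,:2]*1000-T0)@MJ; z=W[...,2]*1000; ok=s["z_map"]>0
m=ok&(abs(Wj[...,0]-47)<40)&(Wj[...,1]<-235)&(Wj[...,1]>-310)&(z>85)&(z<140)
for h in range(88,140,8):
    k=m&(z>=h)&(z<h+8)
    if k.sum(): print(h,k.sum(),Wj[k].min(0).round(),Wj[k].max(0).round())
i=s["img"].astype(int); r=ok&(i[...,0]>140)&(i[...,1]<80)&(i[...,2]<80)&(abs(Wj[...,1]+240)<30); print("pad",r.sum(),np.median(Wj[r],0).round(1),Wj[r].min(0),Wj[r].max(0),z[r].max())
```

```text
t 13.3667 jig [  42.2 -264.6] z 136.8 world [ 592.3 -285.1  136.8] yaw-jig deg 0.01 F jig [0.3 0.5] 0.3 gap 0.0 q [-0.62  0.71  1.44  0.    0.99 -2.15]
-> [ 0.1 -0.1  0. ] [-5.  -7.6 76.8] [ 596.8 -292.7   60. ]
104 3 [  42. -271.] [  49. -269.]
112 31 [  30. -277.] [  51. -258.]
120 57 [  29. -279.] [  47. -257.]
128 54 [  30. -279.] [  47. -260.]
136 28 [  29. -279.] [  49. -259.]
pad 316 [  43.4 -242.6] [  27.67048055 -245.72031996] [  63.03214955 -238.16884197] 63.673139942770725
```

Emit:
move_arm([
  [0, 0, 0, -5, -8, 0, 1],
  [0, 0, 0, -5, -8, 30, 1],
  [0, 0, 0, -5, -8, 65, 1],
  [0, 0, 0, -5, -8, 76, 1],
  [0, 0, 0, -5, -8, 76, 1],
  [0, 0, 0, -5, 0, 76, 1],
  [0, 0, 0, -5, 6, 76, 1],
  [0, 0, 0, -5, 12, 76, 1],
  [0, 0, 0, -5, 18, 76, 1],
  [0, 0, 0, -5, 24, 76, 1],
  [0, 0, 0, -5, 30, 76, 1],
  [0, 0, 0, -5, 36, 76, 1],
])

```text
t: 14.42
tcp_pos: [0.6005, -0.2519, 0.0628]
tool_rot: [0.019, 1.0, -0.001, 0.002]
force: [0.3, -3.0, 3.6]
finger_gap: -0.005
gripper_force: 1.8
```

Run:
```python
from h import *
here()
```

```text
t 14.4167 jig [  49.2 -231.1] z 62.8 world [ 600.5 -251.9   62.8] yaw-jig deg -0.04 F jig [ 0.4 -3. ] 3.6 gap -0.01 q [-0.57  0.81  1.49 -0.    0.84 -2.1 ]
```

Emit:
move_arm([
  [0, 0, 0, 0, 5, 0, 1],
  [0, 0, 0, 0, 10, 0, 1],
  [0, 0, 0, 0, 15, 0, 1],
  [0, 0, 0, 0, 20, 0, 1],
  [0, 0, 0, 0, 25, 0, 1],
  [0, 0, 0, 0, 30, 0, 1],
  [0, 0, 0, 0, 34, 0, 1],
  [0, 0, 0, 0, 38, 0, 1],
  [0, 0, 0, 0, 41, 0, 1],
  [0, 0, 0, 0, 43, 0, 1],
  [0, 0, 0, 0, 44, 0, 1],
  [0, 0, 0, 0, 44, 0, 1],
])

```text
t: 15.42
tcp_pos: [0.6007, -0.2069, 0.061]
tool_rot: [0.018, 1.0, 0.0, -0.001]
force: [1.3, -3.0, 0.0]
finger_gap: 0.002
gripper_force: 1.0
```

Emit:
move_arm([
  [0, 0, 0, 0, 1, 0, 1],
  [0, 0, 0, 0, 2, 0, 1],
  [0, 0, 0, 0, 3, 0, 1],
  [0, 0, 0, 0, 3, 0, 1],
])

```text
t: 15.75
tcp_pos: [0.6007, -0.2043, 0.0611]
tool_rot: [0.019, 1.0, 0.0, -0.001]
force: [2.1, -2.2, -0.9]
finger_gap: -0.003
gripper_force: 1.3
```

```bash
cat > pad.py <<'E'
from h import *
here(); s=imaging.snapshot("side"); W=world(s); Wj=(W[...,:2]*1000-T0)@MJ; ok=s["z_map"]>0
i=s["img"].astype(int); r=ok&(i[...,0]>140)&(i[...,1]<80)&(i[...,2]<80)&(abs(Wj[...,1]+200)<70)&(abs(Wj[...,0]-47)<30); print("pad",r.sum(),np.median(Wj[r],0).round(1))
E
python3 pad.py
```

```text
t 15.75 jig [  47.7 -183.5] z 61.1 world [ 600.7 -204.3   61.1] yaw-jig deg -0.04 F jig [ 2.2 -2.1] -0.9 gap -0.0 q [-0.5   0.8   1.54 -0.    0.81 -2.04]
pad 103 [  34.  -169.1]
```

Not at the hard stop yet, since the force is only friction.

Emit:
move_arm([
  [0, 0, 0, 0, 1, 0, 1],
  [0, 0, 0, 0, 2, 0, 1],
  [0, 0, 0, 0, 3, 0, 1],
  [0, 0, 0, 0, 3, 0, 1],
])

```text
t: 16.13
tcp_pos: [0.6009, -0.2033, 0.0611]
tool_rot: [0.018, 1.0, -0.001, -0.0]
force: [-1.1, -9.0, -1.8]
finger_gap: -0.003
gripper_force: 4.1
```

Emit:
move_arm([
  [0, 0, 0, 0, 1, 0, 1],
  [0, 0, 0, 0, 2, 0, 1],
  [0, 0, 0, 0, 3, 0, 1],
  [0, 0, 0, 0, 3, 0, 1],
])

```text
t: 16.47
tcp_pos: [0.6009, -0.2031, 0.0612]
tool_rot: [0.018, 1.0, -0.004, -0.0]
force: [-3.5, -15.3, -3.1]
finger_gap: 0.004
gripper_force: 7.8
```

The bolt is at its hard stop (15 N, no travel). I'll back off, lift clear and check.

Emit:
move_arm([
  [0, 0, 0, 0, 0, 0, 1],
  [0, 0, 0, 0, -10, 0, 1],
  [0, 0, 0, 0, -30, 0, 1],
  [0, 0, 0, 0, -45, 0, 1],
  [0, 0, 0, 0, -45, -30, 1],
  [0, 0, 0, 0, -45, -70, 1],
  [0, 0, 0, 0, -60, -110, 1],
  [0, 0, 0, 30, -90, -130, 1],
  [0, 0, 0, 30, -90, -130, 1],
  [0, 0, 0, 30, -90, -130, 1],
  [0, 0, 0, 30, -90, -130, 1],
  [0, 0, 0, 30, -90, -130, 1],
])

```text
t: 17.47
tcp_pos: [0.5675, -0.2859, 0.1897]
tool_rot: [0.018, 1.0, 0.002, -0.001]
force: [-0.3, 0.7, 0.3]
finger_gap: -0.001
gripper_force: 0.0
```

```bash
python3 pad.py; python3 pl.py
python3 - <<'E'
from h import *
s=imaging.snapshot("top"); i=s["img"]
c=i[170:270,215:375]; cv2.imwrite("pics/end.png",cv2.cvtColor(cv2.resize(c,None,fx=5,fy=5,interpolation=cv2.INTER_CUBIC),cv2.COLOR_RGB2BGR))
E
```

```text
t 17.4667 jig [  17.4 -266.3] z 189.7 world [ 567.5 -285.9  189.7] yaw-jig deg -0.03 F jig [-0.4  0.7] 0.3 gap -0.0 q [-0.64  0.62  1.46  0.    1.06 -2.18]
pad 218 [  48.  -168.4]
t 17.5167 jig [  17.6 -266.2] z 189.5 world [ 567.6 -285.8  189.5] yaw-jig deg 0.0 F jig [-0.2 -0.4] -0.8 gap 0.0 q [-0.64  0.62  1.46  0.    1.06 -2.18]
plate [ -24.9 -109. ] [64.9 87.9]
-15 -59.1 86.5
0 -60.3 86.1
55 -66.3 87.0
y -40 -24.6 64.5
y -20 -24.9 64.7
y 20 -23.9 64.7
y 50 -23.8 64.4
```

View pics/end.png

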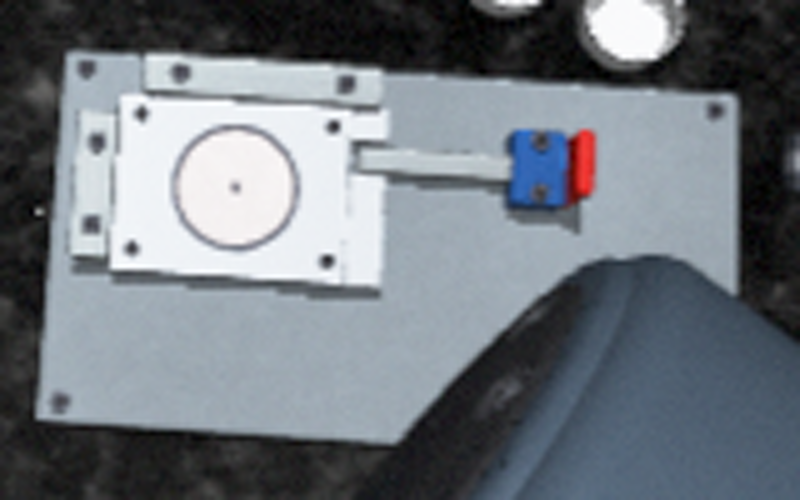

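The plate lies flush against the back stop (edge at row 95-110) and the left stop (column 115). The bolt is in the notch at (365,160), the red pad is against the guide, and the arm is clear.

```bash
python3 -c "
from station import order; print(order.sign_off())"
```

```text
the job is handed in; nothing more can be done
None
```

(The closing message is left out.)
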